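# Dock the row of sample tins and stack the last one

### The arm

A 6-joint arm with a two-finger parallel gripper is mounted at the origin on the work surface. World frame = base frame: x ahead of the robot, y to its left, z up, the work surface at z = 0. Lengths are in m, angles in rad, forces in N, time in s.
With the tool pointing down it reaches from about 0.375 to 0.975 m from the base axis. Payload 3.8 kg.
Tool frame: the origin (TCP) lies at the centre of the arm's flange, where the gripper is bolted on; the fingertips stand 166 mm ahead of it and the grasp point (between the pads) lies 147 mm ahead of it (bot.grasp_offset is the distance from the TCP to the grasp point, in m); z points along the fingers, y is the line along which they close (so a half turn about z gives the same grasp; the last joint's range is limited). The gripper opens to 88 mm and grips with 3 to 60 N. Pads are 18 mm wide; open, the fingers measure 123 mm over their backs; the gripper's body (75 mm by 187 mm) begins 45 mm behind the grasp point.
Start: joints at [1.093, 0.264, 1.604, -0, 1.274, -0.037], TCP at [0.288, 0.61, 0.405] pointing down, gripper open.
Joint ranges: [-2.63, 2.63], [-0.94, 2.18], [0.31, 2.57], [-1.31, 4.45], [0, 2.66], [-2.55, 2.55]. Speed limits (rad/s): [2.57, 2.57, 3.14, 3.14, 3.14, 3.14].

### API

Orientations are given as a 3x3 rotation matrix whose columns are the frame's x, y, z axes.
In Python, from plant import readout, eyes, workorder, bot gives the robot as it stands. The module is installed in compiled form; this text tells all that it offers.
- The arm moves only by the tool arm_command, never from a script. Its argument "steps" is a list of rows, each a list of 3 entries, a list of its own where there are three numbers: the gripper's target within -1 to 1 (shut at 1, half-way at 0, fully open at -1), then the shift along the tool's x, y, z in m, then the turn, a rotation vector about the tool's x, y, z in rad. A call has 1 to 12 rows; each row is the pose to reach, as a shift and turn from the pose commanded when the call began, along the tool's axes at that moment; what a row does not reach only later rows make up. A row lasts 1/10 s, in which the tool goes at most 50 mm and 8.59 degrees, less where a joint would pass 70% of its speed; a pose out of reach is approached as far as the arm can. A call with a gripper value outside its range is refused whole. The fingers move at their own pace and stop on an object; "force" is the grip in N (left out, the last holds). Time passes only in rows, so rows that repeat a pose let the fingers close. It gives the time, the measured TCP pose, the force, the opening and the grip force at its end, in the units of the state.
- readout.get_obs(): the state, without advancing time (a new reading comes with each control period).
- eyes.snapshot(name): name is "scene" or "top"; returns the picture (384x512x3 uint8, red, green, blue); there is no depth.
- eyes.camera_info(name): a dict with "intrinsics" (3x3 intrinsics, pixels), "view" (4x4, takes a point from world to camera coordinates). Camera axes: x right, y down, z forward; pixel columns grow to the right and rows downward; lengths in m; the calibration is good to about 2 mm. A picture is of the moment at which its call begins. camera_info takes no time and is no camera call.
- workorder.close_job(): hands the job in; it is judged then, once.
Trained networks look in the newest picture that a camera, given by its name, has taken for a name from the list of things; names that differ only in an ending like _2 or _b are one class to them, and where a whole thing is asked for, a point or a joint stands for the part that bears it (a point fixed in the world has none). Each returns a list of dicts, best first, with "score" (0 to 1); they miss things now and then, are a little off and sometimes report something else, mostly with a low value. They report only what shows in the picture. A call takes as long as a camera call. They do not tell look-alikes from the thing itself.
- eyes.recognise(camera, target): "xyz" ([x, y, z] in m, in world coordinates, good to about 4 mm: the middle of the surface that is visible of it).
The state is a dict: "clock": time; "q": joint angles; "qd": joint speeds; "joint_efforts": joint torques, N m; "eef_pos": TCP position; "eef_rot": TCP orientation; "wrist_force": force on the tool from outside, world axes, zero at the start; "wrist_torque": the same for the moment, N m; "finger_gap": finger opening in m; "grip_force": force on a finger pad.
Only numpy, scipy, OpenCV 4.12 (cv2) and the standard library are available. Lean on these libraries where they do the work, as an engineer would, in place of code of your own. Each camera call takes 0.05 s, during which the arm holds its last target. There are 200 camera calls.

### The job

Put the cupping samples away: push the row of three lidded tins along the table as one block, without picking them up or letting the row break apart or buckle, into the railed dock until the front tin is against the end stop and all three are tight together. Then pick up the fourth tin, which stands apart, and set it down on the middle tin of the row so that its base locks over the lid lugs, without dropping it. Leave the drinking glass and the jar beside the fourth tin where they are.

Things in the scene. Friction and masses are not known exactly. Their poses are not given: they have to be found in the camera images.
- dock: Dark steel dock fixed on the table, no floor: two rails 25 mm high, 8 mm thick, 98 mm apart inside, with an end stop. Origin on the table at the mouth end of the straight rails, midway; y points into the dock (push direction), x across, z up. From y = 0 to -40 mm the rails flare to 148 mm apart. Fully home, the row's origins are at y = 130, 70, 10 mm, so the rear tin stands 20 mm out of the straight rails.
- dock_stop (a point): Point on the table at the middle of the end stop's inner face, 160 mm along the dock's y; the stop is 40 mm high. Axes as the dock's.
- tin_lead: Front tin of the row of three, nearest the dock. All four tins are alike: closed steel, pale wooden lid, about 0.14 to 0.27 kg, 90 mm along x, 60 mm along y, 60 mm high to the lid's face; origin at the centre of the underside, z up. The row stands on the table before the mouth along the dock's y, 90 mm wide faces together, gaps 2 to 4 mm, slightly crooked.
- tin_mid: Middle tin of the row (as tin_lead), which takes the fourth tin. Each lid carries two black round lugs at x = +22 and -22 mm, y = 0: 22 mm across at the foot, 16 mm at the top, 7 mm high.
- tin_tail: Rear tin of the row (as tin_lead), farthest from the dock. Its free 90 mm wide face, 30 mm behind its origin, is where to push.
- tin_spare: Fourth tin (as tin_lead), alone at the far side, in line with a glass and a jar; its place among them varies. Each underside has two square pockets, 28 mm wide, 8 mm deep, at x = +22 and -22 mm, so a tin set squarely on another, either way round, drops over its lugs until its underside rests on the lid, origin 60 mm above the other's. Grip it across its 60 mm width.
- glass: Bystander: an empty clear glass cup, about 82 mm across the rim, 68 mm high, standing near the fourth tin; origin at the centre of its underside.
- jar: Bystander: a closed amber jar, 68 mm across, 70 mm high, standing near the fourth tin; origin at the centre of its underside.
Not all that is in view belongs to the job. Leave any green or purple look-alike of the tin_lead alone.

How it is judged:
By the outcome, as a careful person would: the job done as asked, in the order asked, and still so for the second after the job is handed in, with the robot touching nothing.
It also fails if it takes over 67 s, if anything falls off the work surface, if the arm or the gripper's body presses on something with over 40 N, if the wrist force passes 120 N, or if a joint passes its speed limit or range.

## Working session

There is one attempt and no reset: what is moved stays moved. The work goes in short steps, Python scripts to look and compute and a tool call to move; the robot and the scene stay as the last step left them, time stands still between calls to the robot, and variables do not carry over. Pictures are saved under pics/ and viewed, at most 10 in all, crops included, and the job is handed in when it is done.

Besides the shell and the picture viewer there is one more tool, called after "Request:" as name(argument=value, ...) on one line, values as JSON. arm_command: Moves the arm, as the interface text tells. Its arguments: {"type":"object","properties":{"steps":{"type":"array","items":{"type":"array"}},"force":{"type":"number"}},"required":["steps"]}

```bash
mkdir -p pics; python3 - <<'E'
from plant import readout, eyes, bot
import cv2,numpy as np
o=readout.get_obs()
for k in("clock","eef_pos","eef_rot","finger_gap"):print(k,np.round(o[k],3))
for n in("scene","top"):
    im=eyes.snapshot(n);cv2.imwrite(f"pics/{n}0.png",cv2.resize(im[:,:,::-1],(800,600),interpolation=cv2.INTER_CUBIC))
    i=eyes.camera_info(n);print(n,np.round(i["intrinsics"],1).tolist(),np.round(i["view"],3).tolist())
    for t in("dock","tin_lead","glass","jar"):
        print(t,[(np.round(d["xyz"],3).tolist(),round(d["score"],2)) for d in eyes.recognise(n,t)])
E
```

```text
clock 0.0
eef_pos [0.288 0.61  0.403]
eef_rot [[-0.904  0.427 -0.001]
 [ 0.427  0.904 -0.002]
 [ 0.    -0.002 -1.   ]]
finger_gap 0.089
scene [[369.8, 0.0, 251.3], [0.0, 369.8, 192.0], [0.0, 0.0, 1.0]] [[-0.888, 0.461, -0.007, 0.454], [0.358, 0.681, -0.639, -0.146], [-0.29, -0.569, -0.77, 1.057], [0.0, 0.0, 0.0, 1.0]]
dock [([0.524, 0.184, 0.026], 0.73)]
tin_lead [([0.299, -0.228, 0.052], 0.89), ([0.493, -0.032, 0.059], 0.87), ([0.346, -0.087, 0.054], 0.74), ([0.587, -0.251, 0.058], 0.63), ([0.476, -0.114, 0.06], 0.36)]
glass [([0.697, 0.157, 0.035], 0.62)]
jar [([0.7, 0.033, 0.063], 0.94)]
top [[469.9, 0.0, 258.4], [0.0, 469.9, 190.7], [0.0, 0.0, 1.0]] [[0.007, -1.0, -0.021, -0.008], [-0.992, -0.004, -0.127, 0.485], [0.127, 0.022, -0.992, 1.143], [0.0, 0.0, 0.0, 1.0]]
dock [([0.529, 0.153, 0.027], 0.82), ([0.479, -0.06, 0.06], 0.51)]
tin_lead [([0.578, -0.277, 0.062], 0.91), ([0.287, -0.238, 0.062], 0.86), ([0.477, -0.057, 0.058], 0.83), ([0.332, -0.1, 0.064], 0.65)]
glass [([0.705, 0.173, 0.032], 0.74)]
jar [([0.687, 0.008, 0.069], 0.82)]
```

View pics/scene0.png

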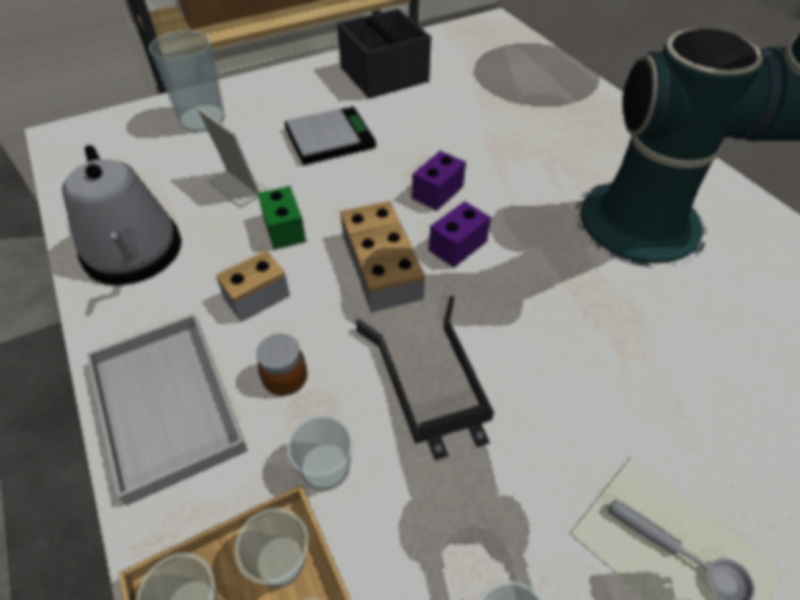

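View pics/top0.png

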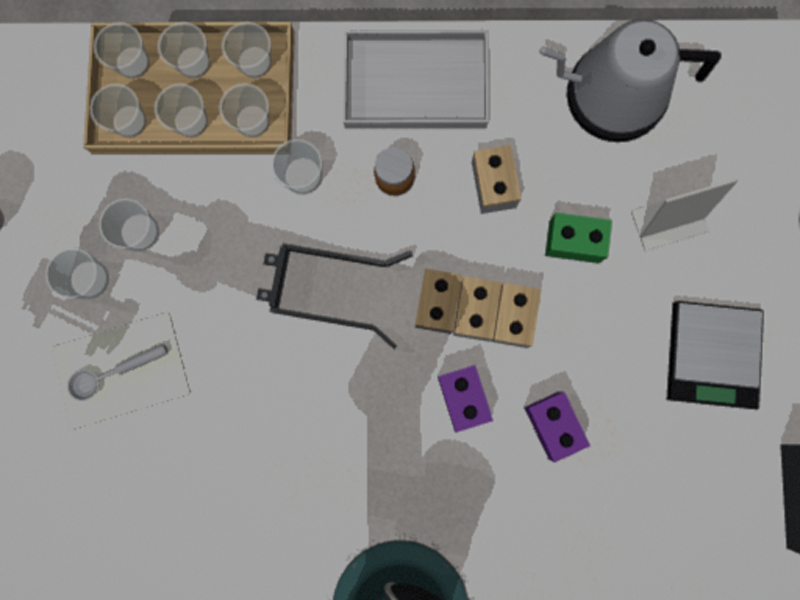

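The three wood-lidded tins in the row are at about (438–520, 305) in the top view. The only other wood-lidded tin is the spare at (497, 178). The green tin (579, 237) and the purple ones (465, 398) and (557, 427) are look-alikes. The dock's mouth faces the row. Next I'll fit the lugs and the dock.

```bash
cat > h.py <<'E'
from plant import readout, eyes, bot
import cv2,numpy as np
from scipy.optimize import minimize
def cam(n):
    i=eyes.camera_info(n);return np.array(i["intrinsics"]),np.array(i["view"])
def proj(n,P):
    K,V=cam(n);p=np.atleast_2d(P)@V[:3,:3].T+V[:3,3];p=p@K.T;return p[:,:2]/p[:,2:]
def back(n,uv,z):
    K,V=cam(n);C=-V[:3,:3].T@V[:3,3]
    d=np.linalg.inv(K)@[uv[0],uv[1],1];d=V[:3,:3].T@d;return C+d*(z-C[2])/d[2]
def lugs(im,n="top",z=0.0645):
    """dark blobs surrounded by wood -> list of (uv, xyz)"""
    g=im.astype(int);S=4
    b=cv2.resize(im,None,fx=S,fy=S,interpolation=cv2.INTER_CUBIC).max(2)
    k,l,s,c=cv2.connectedComponentsWithStats((b<60).astype(np.uint8))
    out=[]
    for j in range(1,k):
        if 30*S*S<s[j,4]*1.0 and s[j,4]<130*S*S or 15*S*S<s[j,4]<130*S*S:
            w,h=s[j,2:4]
            if .6<w/h<1.6:
                uv=(c[j]+.5)/S-.5
                u0,v0=np.round(uv).astype(int)
                ring=g[max(v0-7,0):v0+8,max(u0-7,0):u0+8].reshape(-1,3)
                m=np.median(ring,0)
                out.append((uv,back(n,uv,z),m,s[j,4]/S/S))
    return out
E
cat > m.py <<'E'
from h import *
im=eyes.snapshot("top")
for uv,p,m,a in lugs(im):print(np.round(uv,1),np.round(p,4),m,round(a))
S=4
def boxes(q):
    c,s=np.cos(q[2]),np.sin(q[2]);ex=np.array([c,s,0]);ey=np.array([-s,c,0])
    def pr(quad,h):
        return [np.array([q[0],q[1],0])+x*ex+y*ey+z*np.array([0,0,1]) for x,y in quad for z in(0,h)]
    L=[]
    for g in(1,-1):
        L.append(pr([(g*49,0),(g*57,0),(g*57,168),(g*49,168)],25)) if 0 else L.append(pr([(g*.049,0),(g*.057,0),(g*.057,.168),(g*.049,.168)],.025))
        L.append(pr([(g*.049,0),(g*.057,0),(g*.082,-.04),(g*.074,-.04)],.025))
    L.append(pr([(-.057,.16),(.057,.16),(.057,.168),(-.057,.168)],.04))
    return L
mask=(cv2.resize(im,None,fx=S,fy=S,interpolation=cv2.INTER_CUBIC).max(2)<62).astype(np.uint8)
def ren(q):
    r=np.zeros_like(mask)
    for b in boxes(q):
        p=(proj("top",b)+.5)*S-.5
        cv2.fillConvexPoly(r,cv2.convexHull(np.round(p*16).astype(np.int32)),1,shift=4)
    return r
x0,x1,y0,y1=165,266,145,232
R=np.zeros_like(mask);R[y0*S:y1*S,x0*S:x1*S]=1
R[(cv2.blur(mask,(1,1))>9)]=0
def cost(q):
    r=ren(q)*R;m=mask*R;return 1-(r&m).sum()/max(1,(r|m).sum())
best=None
for y in(.06,.08,.1):
  for a in(-.15,0,.15):
    f=minimize(cost,[.52,y,a],method="Nelder-Mead",options=dict(initial_simplex=[[.52,y,a],[.53,y,a],[.52,y+.01,a],[.52,y,a+.08]],xatol=1e-4,fatol=1e-5))
    if best is None or f.fun<best.fun:best=f
print(best.x,best.fun)
v=cv2.resize(im,None,fx=S,fy=S,interpolation=cv2.INTER_CUBIC)[:,:,::-1].copy()
ct,_=cv2.findContours(ren(best.x),cv2.RETR_LIST,cv2.CHAIN_APPROX_NONE);cv2.drawContours(v,ct,-1,(0,0,255),1)
for uv,*_ in lugs(im):cv2.circle(v,tuple(np.round((uv+.5)*S).astype(int)),3,(0,255,0),-1)
cv2.imwrite("pics/fit.png",v[80*S:230*S,165*S:365*S])
E
python3 m.py
```

```text
[413.8  30. ] [ 0.8904 -0.3945  0.0645] [122. 123. 127.] 79
[369.5  41.4] [ 0.8605 -0.2827  0.0645] [102. 102. 103.] 22
[316.3 102.9] [ 0.7006 -0.1479  0.0645] [145. 124.  92.] 43
[258.3 120.5] [ 0.6557 -0.0044  0.0645] [95. 93. 94.] 24
[319.5 119.9] [ 0.6573 -0.1555  0.0645] [144. 123.  91.] 44
[363.  148.3] [ 0.586  -0.2606  0.0645] [ 49. 115.  63.] 54
[380.9 150.9] [ 0.5798 -0.3039  0.0645] [ 49. 115.  63.] 54
[282.1 182.4] [ 0.5012 -0.0632  0.0645] [107.  90.  66.] 54
[307.1 187.4] [ 0.4892 -0.1237  0.0645] [145. 124.  92.] 47
[332.6 191.6] [ 0.479  -0.1852  0.0645] [144. 123.  91.] 47
[278.9 200.1] [ 0.4578 -0.0557  0.0645] [107.  90.  65.] 54
[304.2 205.1] [ 0.4461 -0.1166  0.0645] [145. 124.  92.] 48
[329.8 209.4] [ 0.4359 -0.178   0.0645] [145. 124.  93.] 48
[294.8 245.7] [ 0.3486 -0.0938  0.0645] [ 94.  51. 121.] 56
[300.5 263.4] [ 0.3069 -0.1071  0.0645] [ 94.  51. 121.] 55
[353.8 264.3] [ 0.3057 -0.2331  0.0645] [ 93.  50. 119.] 57
[362.  281.4] [ 0.2661 -0.2515  0.0645] [ 92.  50. 119.] 58Traceback (most recent call last):
  File "m.py", line 30, in <module>
    f=minimize(cost,[.52,y,a],method="Nelder-Mead",options=dict(initial_simplex=[[.52,y,a],[.53,y,a],[.52,y+.01,a],[.52,y,a+.08]],xatol=1e-4,fatol=1e-5))
    res = _minimize_neldermead(fun, x0, args, callback, bounds=bounds,
                               **options)
    fxr = func(xr)
    fx = function(np.copy(x), *(wrapper_args + args))
  File "m.py", line 26, in cost
    r=ren(q)*R;m=mask*R;return 1-(r&m).sum()/max(1,(r|m).sum())
      ~~~^^^
  File "m.py", line 19, in ren
    p=(proj("top",b)+.5)*S-.5
       ~~~~^^^^^^^^^
  File "h.py", line 7, in proj
    K,V=cam(n);p=np.atleast_2d(P)@V[:3,:3].T+V[:3,3];p=p@K.T;return p[:,:2]/p[:,2:]
        ~~~^^^
  File "h.py", line 5, in cam
    i=eyes.camera_info(n);return np.array(i["intrinsics"]),np.array(i["view"])
ValueError: time passes only in moves, steps and waits
```

```bash
sed -i 's/^def cam(n):/import functools\n@functools.cache\ndef cam(n):/' h.py; python3 m.py|tail -1
```

```text
[ 0.49135508  0.03752843 -0.16026936] 0.39602749301025164
```

View pics/fit.png

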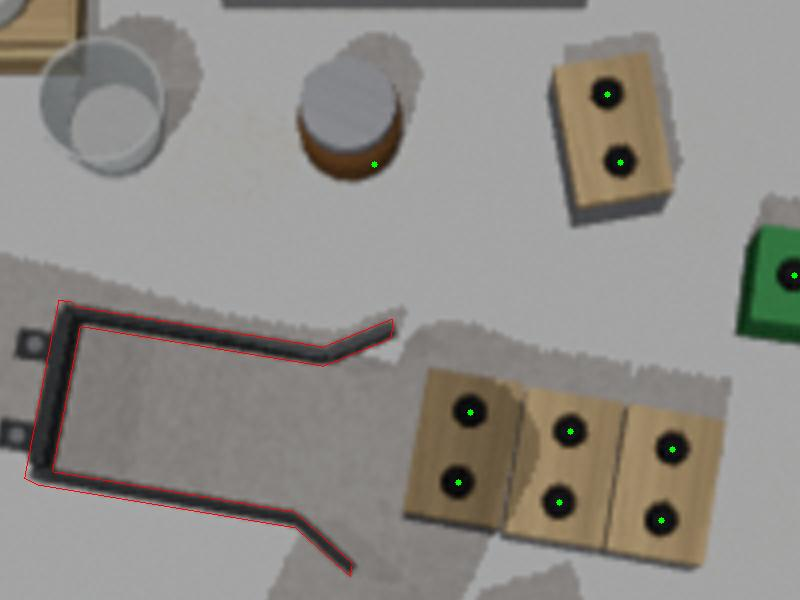

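```bash
sed -i 's/max(2)<62/max(2)<80/' m.py; python3 m.py|tail -1; cat >> h.py <<'E'
from scipy.spatial.transform import Rotation as Ro
def go(p,yaw,o=None,tilt=True):
    """tool-frame shift & rotvec to reach world TCP p with tool x at yaw, tool z down"""
    o=o or readout.get_obs();R0=np.array(o["eef_rot"]);c,s=np.cos(yaw),np.sin(yaw)
    R=np.array([[c,s,0],[s,-c,0],[0,0,-1]])
    print("shift",np.round(R0.T@(np.array(p)-o["eef_pos"]),4),"turn",np.round(Ro.from_matrix(R0.T@R).as_rotvec(),4))
E
python3 - <<'E'
from h import *
go([.4485,-.24,.30],1.41)
E
```

```text
[ 0.49187898  0.0368708  -0.16910345] 0.25148179508890767
shift [-0.508  -0.7007  0.1047] turn [ 1.0000e-04 -1.0000e-04  1.2908e+00]
```

Request:
arm_command(steps=[[0,[-0.5075,-0.7015,0.05],[0,0,1.299]],[0,[-0.5075,-0.7015,0.05],[0,0,1.299]],[0,[-0.5075,-0.7015,0.05],[0,0,1.299]],[0,[-0.5075,-0.7015,0.05],[0,0,1.299]],[0,[-0.5075,-0.7015,0.05],[0,0,1.299]],[0,[-0.5075,-0.7015,0.05],[0,0,1.299]],[0,[-0.5075,-0.7015,0.05],[0,0,1.299]],[0,[-0.5075,-0.7015,0.05],[0,0,1.299]],[0,[-0.5075,-0.7015,0.05],[0,0,1.299]],[0,[-0.5075,-0.7015,0.05],[0,0,1.299]],[0,[-0.5075,-0.7015,0.05],[0,0,1.299]],[0,[-0.5075,-0.7015,0.05],[0,0,1.299]]])

```text
clock: 1.85
eef_pos: [0.3983, 0.0198, 0.3706]
eef_rot: [[0.168, 0.986, 0.002], [0.986, -0.168, 0.0], [0.0, 0.002, -1.0]]
wrist_force: [0.6, 0.5, 0.3]
finger_gap: 0.044
grip_force: 0.0
```

```bash
python3 -c "
from h import *
go([.4477,-.2406,.26],1.402)"
```

```text
shift [-0.2485  0.0923  0.1107] turn [ 0.002  -0.0004  0.    ]
```

Request:
arm_command(steps=[[0,[-0.25,0.092,0.05],[0,0,0]],[0,[-0.25,0.092,0.05],[0,0,0]],[0,[-0.25,0.092,0.05],[0,0,0]],[0,[-0.25,0.092,0.05],[0,0,0]],[0,[-0.25,0.092,0.05],[0,0,0]],[0,[-0.25,0.092,0.05],[0,0,0]],[0,[-0.25,0.092,0.11],[0,0,0]],[0,[-0.25,0.092,0.11],[0,0,0]],[0,[-0.25,0.092,0.11],[0,0,0]],[0,[-0.25,0.092,0.11],[0,0,0]]])

```text
clock: 2.85
eef_pos: [0.4475, -0.2399, 0.2611]
eef_rot: [[0.167, 0.986, 0.001], [0.986, -0.167, -0.0], [-0.0, 0.001, -1.0]]
wrist_force: [0.0, -0.1, 0.2]
finger_gap: 0.0439
grip_force: 0.0
```

```bash
python3 - <<'E'
from h import *
go([.4477,-.2406,.181],1.402)
im=eyes.snapshot("top")
for uv,p,m,a in lugs(im):
    if m[0]>m[2]+15:print(np.round(uv,1),np.round(p,4))
cv2.imwrite("pics/a.png",cv2.resize(im[100:260,200:400,::-1],None,fx=3,fy=3,interpolation=cv2.INTER_CUBIC))
E
```

```text
shift [-0.0006  0.0003  0.0801] turn [0.0007 0.0002 0.0006]
[316.3 102.9] [ 0.7005 -0.1479  0.0645]
[319.5 119.9] [ 0.6572 -0.1554  0.0645]
[282.  182.4] [ 0.5012 -0.0631  0.0645]
[307.1 187.4] [ 0.4892 -0.1237  0.0645]
[332.6 191.6] [ 0.479  -0.1852  0.0645]
[278.9 200.1] [ 0.4578 -0.0556  0.0645]
[304.3 205.1] [ 0.4459 -0.1167  0.0645]
[329.8 209.4] [ 0.4358 -0.178   0.0645]
```

View pics/a.png

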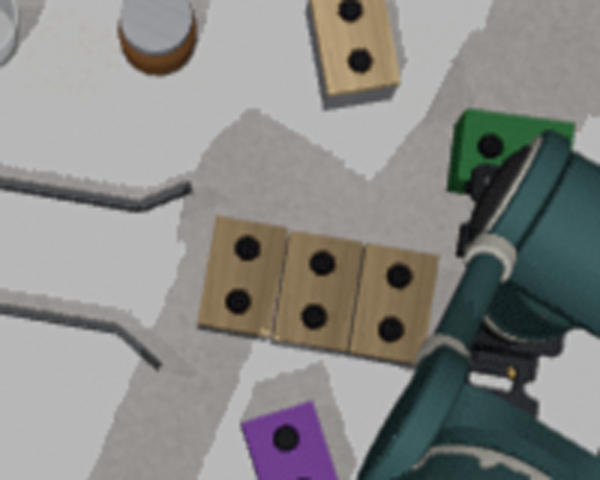

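The gripper stands clear behind the tail tin, the row is intact (lids at about (245–400, 290)), and the dock mouth is lined up with it. Now I'll descend and approach.

Request:
arm_command(steps=[[0,[0,0,0.04],[0,0,0]],[0,[0,0,0.08],[0,0,0]],[0,[0,0,0.08],[0,0,0]],[0,[0.004,0,0.08],[0,0,0]],[0,[0.008,0,0.08],[0,0,0]],[0,[0.012,0,0.08],[0,0,0]],[0,[0.016,0,0.08],[0,0,0]],[0,[0.019,0,0.08],[0,0,0]],[0,[0.022,0,0.08],[0,0,0]],[0,[0.025,0,0.08],[0,0,0]],[0,[0.028,0,0.08],[0,0,0]]])

```text
clock: 4.0
eef_pos: [0.4524, -0.2133, 0.1809]
eef_rot: [[0.168, 0.986, 0.002], [0.986, -0.168, -0.002], [-0.002, 0.002, -1.0]]
wrist_force: [-1.0, -5.8, 3.9]
finger_gap: 0.0443
grip_force: 2.9
```

```bash
python3 - <<'E'
from h import *
im=eyes.snapshot("top")
for uv,p,m,a in lugs(im):
    if m[0]>m[2]+15 and p[0]<.6:print(np.round(uv,1),np.round(p,4))
cv2.imwrite("pics/b.png",cv2.resize(im[100:260,200:400,::-1],None,fx=3,fy=3,interpolation=cv2.INTER_CUBIC))
E
```

```text
[281.  182.2] [ 0.5015 -0.0605  0.0645]
[305.3 186.9] [ 0.4903 -0.1194  0.0645]
[277.9 200. ] [ 0.4581 -0.0531  0.0645]
[302.3 204.6] [ 0.4472 -0.112   0.0645]
```

The row is tight now, moving as one at about 6 N. I'll keep pushing.

Request:
arm_command(steps=[[0,[0.006,0,0],[0,0,0]],[0,[0.013,0,0],[0,0,0]],[0,[0.02,0,0],[0,0,0]],[0,[0.027,-0.0005,0],[0,0,0]],[0,[0.034,-0.001,0],[0,0,0]],[0,[0.041,-0.001,0],[0,0,0]],[0,[0.048,-0.0015,0],[0,0,0]],[0,[0.055,-0.002,0],[0,0,0]],[0,[0.062,-0.002,0],[0,0,0]],[0,[0.069,-0.0025,0],[0,0,0]],[0,[0.076,-0.003,0],[0,0,0]],[0,[0.08,-0.003,0],[0,0,0]]])

```text
clock: 5.25
eef_pos: [0.4629, -0.1336, 0.1808]
eef_rot: [[0.168, 0.986, 0.002], [0.986, -0.168, -0.002], [-0.001, 0.002, -1.0]]
wrist_force: [-1.1, -5.0, 4.0]
finger_gap: 0.0444
grip_force: 3.1
```

```bash
cat > look.py <<'E'
import sys
from h import *
im=eyes.snapshot("top");D=np.array([.4919,.0369]);a=-.169
for uv,p,m,ar in lugs(im):
    if m[0]>m[2]+15 and p[0]<.6:
        d=p[:2]-D;print(np.round(uv,1),np.round(p[:2],4),"dock",np.round([d@[np.cos(a),np.sin(a)],d@[-np.sin(a),np.cos(a)]],4))
if len(sys.argv)>1:cv2.imwrite("pics/%s.png"%sys.argv[1],cv2.resize(im[100:260,150:350,::-1],None,fx=4,fy=3.75,interpolation=cv2.INTER_CUBIC))
E
python3 look.py c
```

```text
[248.5 177.8] [0.5121 0.0185] dock [ 0.023  -0.0147]
[272.4 182.5] [ 0.5008 -0.0398] dock [ 0.0217 -0.0741]
[245.1 195.4] [0.4688 0.0263] dock [-0.021  -0.0143]
[269.3 200.1] [ 0.4576 -0.0324] dock [-0.0222 -0.0741]
```

View pics/c.png

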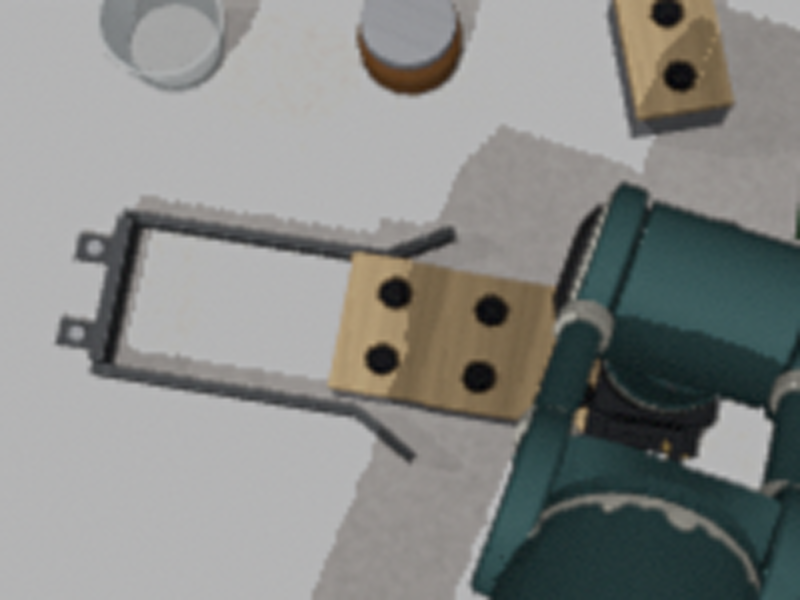

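The lead tin's front has entered the straight rails and is centred, around (380, 325), with no buckling. Continuing straight.

Request:
arm_command(steps=[[0,[0.006,0,0],[0,0,0]],[0,[0.013,0,0],[0,0,0]],[0,[0.02,0,0],[0,0,0]],[0,[0.027,0,0],[0,0,0]],[0,[0.034,0,0],[0,0,0]],[0,[0.041,0,0],[0,0,0]],[0,[0.048,0,0],[0,0,0]],[0,[0.055,0,0],[0,0,0]],[0,[0.062,0,0],[0,0,0]],[0,[0.069,0,0],[0,0,0]],[0,[0.076,0,0],[0,0,0]],[0,[0.08,0,0],[0,0,0]]])

```text
clock: 6.5
eef_pos: [0.4761, -0.0546, 0.1805]
eef_rot: [[0.168, 0.986, 0.0], [0.986, -0.168, -0.001], [-0.001, 0.001, -1.0]]
wrist_force: [-0.7, -6.2, 4.8]
finger_gap: 0.0442
grip_force: 3.4
```

```bash
python3 look.py
```

```text
[216.2 172.4] [0.5251 0.0977] dock [0.0225 0.0655]
[212.8 190. ] [0.4816 0.1051] dock [-0.0216  0.0655]
[236.9 194.6] [0.4708 0.0463] dock [-0.0224  0.0057]
```

Lead tin at 65.5 mm, so 64.5 mm remain.

Request:
arm_command(steps=[[0,[0.005,0,0],[0,0,0]],[0,[0.01,0,0],[0,0,0]],[0,[0.016,0,0],[0,0,0]],[0,[0.022,0,0],[0,0,0]],[0,[0.028,0,0],[0,0,0]],[0,[0.034,0,0],[0,0,0]],[0,[0.04,0,0],[0,0,0]],[0,[0.045,0,0],[0,0,0]],[0,[0.05,0,0],[0,0,0]],[0,[0.054,0,0],[0,0,0]],[0,[0.057,0,0],[0,0,0]],[0,[0.059,0,0],[0,0,0]]])

```text
clock: 7.75
eef_pos: [0.4857, 0.0034, 0.1804]
eef_rot: [[0.168, 0.986, -0.0], [0.986, -0.168, -0.001], [-0.001, -0.0, -1.0]]
wrist_force: [-1.6, -7.0, 5.8]
finger_gap: 0.0441
grip_force: 3.5
```

```bash
python3 look.py
```

```text
[192.7 168.6] [0.5344 0.1554] dock [0.0219 0.124 ]
[189.3 186. ] [0.4913 0.1627] dock [-0.0217  0.1239]
```

Request:
arm_command(steps=[[0,[0.002,0,0],[0,0,0]],[0,[0.003,0,0],[0,0,0]],[0,[0.004,0,0],[0,0,0]],[0,[0.005,0,0],[0,0,0]],[0,[0.0055,0,0],[0,0,0]],[0,[0.006,0,0],[0,0,0]],[0,[0.006,0,0],[0,0,0]]])

```text
clock: 8.5
eef_pos: [0.4865, 0.008, 0.1803]
eef_rot: [[0.167, 0.986, -0.001], [0.986, -0.167, -0.003], [-0.004, -0.001, -1.0]]
wrist_force: [-2.2, -14.9, 6.2]
finger_gap: 0.0443
grip_force: 7.4
```

Request:
arm_command(steps=[[0,[0.0005,0,0],[0,0,0]],[0,[0.001,0,0],[0,0,0]],[0,[0.0015,0,0],[0,0,0]],[0,[0.0015,0,0],[0,0,0]]])

```text
clock: 8.9
eef_pos: [0.4867, 0.0083, 0.1803]
eef_rot: [[0.166, 0.986, -0.001], [0.986, -0.166, -0.006], [-0.006, -0.0, -1.0]]
wrist_force: [-2.4, -23.0, 7.2]
finger_gap: 0.0442
grip_force: 11.0
```

```bash
python3 look.py
```

```text
[191.  168.2] [0.5353 0.1596] dock [0.0222 0.1283]
[187.6 185.7] [0.492  0.1669] dock [-0.0218  0.1282]
```

Against the stop: 23 N with almost no further motion. Backing off and lifting.

Request:
arm_command(steps=[[0,[-0.005,0,0],[0,0,0]],[0,[-0.02,0,0],[0,0,0]],[0,[-0.04,0,0],[0,0,0]],[0,[-0.04,0,-0.05],[0,0,0]],[-1,[-0.06,0,-0.1],[0,0,0]],[-1,[-0.1,0,-0.15],[0,0,0]],[-1,[-0.14,0.02,-0.15],[0,0,0]],[-1,[-0.14,0.05,-0.15],[0,0,0]]])

```text
clock: 9.75
eef_pos: [0.5121, -0.1382, 0.333]
eef_rot: [[0.172, 0.985, 0.004], [0.985, -0.172, -0.001], [-0.001, 0.004, -1.0]]
wrist_force: [0.1, -0.4, -0.2]
finger_gap: 0.074
grip_force: 0.0
```

```bash
python3 look.py d;python3 -c "
from h import *
go([.679,-.1517,.30],.174)"
```

```text
[191.  168.2] [0.5352 0.1596] dock [0.0221 0.1282]
[214.9 172.7] [0.5243 0.1009] dock [0.0212 0.0685]
[238.9 176.8] [0.5143 0.0419] dock [0.0213 0.0087]
[187.6 185.7] [0.4921 0.1669] dock [-0.0217  0.1282]
[211.5 190.3] [0.4809 0.1082] dock [-0.0229  0.0684]
[235.7 194.5] [0.471  0.0493] dock [-0.0227  0.0087]
shift [0.015  0.1619 0.0337] turn [ 0.0073 -0.0048  1.2239]
```

View pics/d.png

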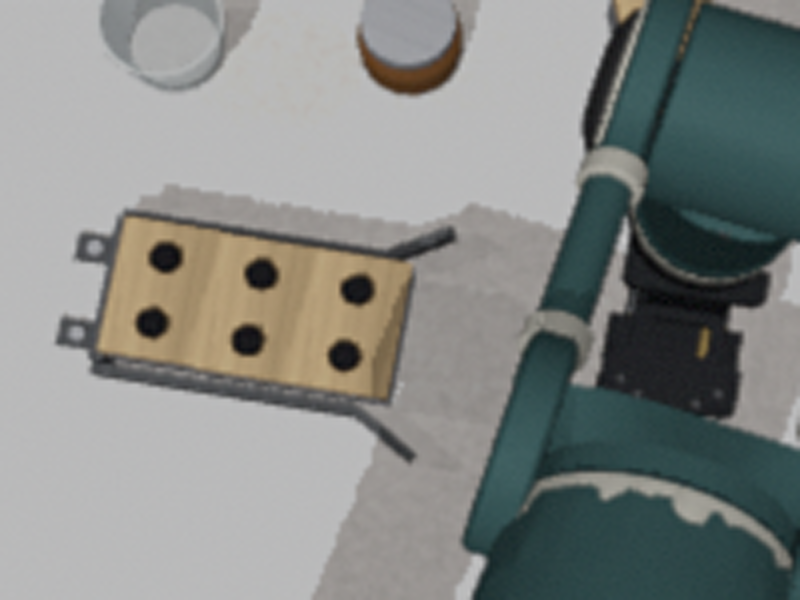

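The row is home, tight (59.8 mm spacing) and seated against the stop. The spare is the wood-lidded tin with grey sides seen in the enlarged fit crop at (612, 130). The green one next to it is a look-alike. Moving above the spare.

Request:
arm_command(steps=[[-1,[0.015,0.162,0],[0,0,1.224]],[-1,[0.015,0.162,0],[0,0,1.224]],[-1,[0.015,0.162,0],[0,0,1.224]],[-1,[0.015,0.162,0.03],[0,0,1.224]],[-1,[0.015,0.162,0.03],[0,0,1.224]],[-1,[0.015,0.162,0.03],[0,0,1.224]],[-1,[0.015,0.162,0.03],[0,0,1.224]],[-1,[0.015,0.162,0.03],[0,0,1.224]],[-1,[0.015,0.162,0.03],[0,0,1.224]],[-1,[0.015,0.162,0.03],[0,0,1.224]]])

```text
clock: 10.8
eef_pos: [0.6746, -0.1471, 0.2991]
eef_rot: [[0.984, 0.18, -0.002], [0.18, -0.984, 0.001], [-0.002, -0.002, -1.0]]
wrist_force: [0.2, -0.2, -0.2]
finger_gap: 0.0883
grip_force: 0.0
```

```bash
python3 -c "
from h import *
go([.679,-.1517,.183],.174)
im=eyes.snapshot('scene');cv2.imwrite('pics/e.png',cv2.resize(im[60:240,100:340,::-1],None,fx=3.3,fy=3.3,interpolation=cv2.INTER_CUBIC))"
```

```text
shift [0.0037 0.0055 0.1161] turn [-0.0015  0.0015  0.0065]
```

View pics/e.png

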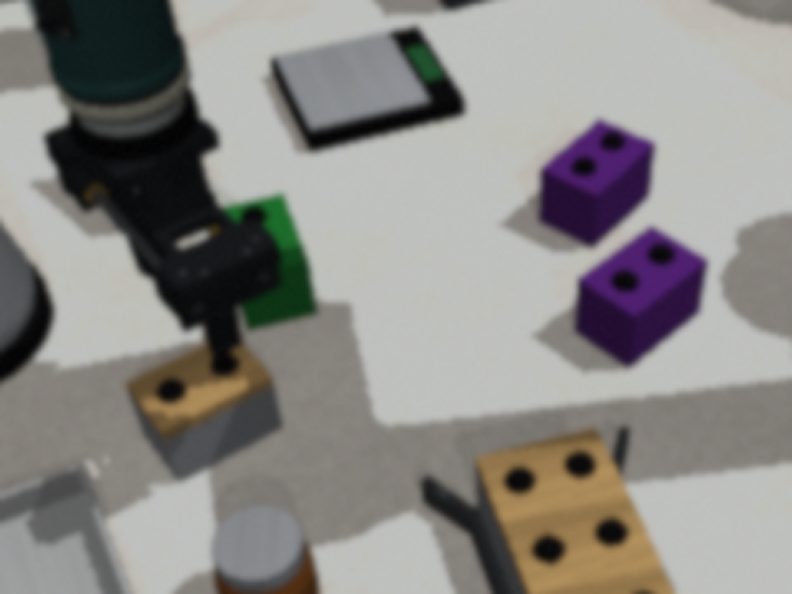

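Fingers open above the spare's lid at (200, 385), with the green look-alike clear behind. I'll let the arm settle and descend part way.

Request:
arm_command(steps=[[-1,[0.003,0.005,0],[0,0,0.006]],[-1,[0.003,0.005,0.02],[0,0,0.006]],[-1,[0.003,0.005,0.02],[0,0,0.006]],[-1,[0.003,0.005,0.02],[0,0,0.006]]])

```text
clock: 11.25
eef_pos: [0.6785, -0.1521, 0.2795]
eef_rot: [[0.985, 0.171, -0.002], [0.171, -0.985, 0.001], [-0.002, -0.001, -1.0]]
wrist_force: [-0.1, -0.1, -0.4]
finger_gap: 0.0881
grip_force: 0.0
```

```bash
python3 -c "
from h import *
go([.679,-.1517,.183],.174)"
```

```text
shift [ 0.0007 -0.0003  0.0965] turn [-0.0008  0.0016 -0.0018]
```

Aligned. Descend and grip.

Request:
arm_command(steps=[[-1,[0,0,0.03],[0,0,0]],[-1,[0,0,0.06],[0,0,0]],[-1,[0,0,0.08],[0,0,0]],[-1,[0,0,0.096],[0,0,0]],[-1,[0,0,0.096],[0,0,0]],[0.6,[0,0,0.096],[0,0,0]],[0.6,[0,0,0.096],[0,0,0]],[0.6,[0,0,0.096],[0,0,0]],[0.6,[0,0,0.096],[0,0,0]],[0.6,[0,0,0.096],[0,0,0]],[0.6,[0,0,0.096],[0,0,0]]], force=25)

```text
clock: 12.35
eef_pos: [0.6794, -0.1521, 0.1856]
eef_rot: [[0.985, 0.171, 0.002], [0.171, -0.985, -0.0], [0.002, 0.001, -1.0]]
wrist_force: [-0.1, 1.4, 5.7]
finger_gap: 0.0596
grip_force: 25.0
```

Request:
arm_command(steps=[[0.6,[0,0,-0.01],[0,0,0]],[0.6,[0,0,-0.03],[0,0,0]],[0.6,[0,0,-0.07],[0,0,0]],[0.6,[0,0,-0.11],[0,0,0]],[0.6,[0,0,-0.14],[0,0,0]],[0.6,[0,0,-0.14],[0,0,0]],[0.6,[0,0,-0.14],[0,0,0]]])

```text
clock: 13.05
eef_pos: [0.6785, -0.1521, 0.3241]
eef_rot: [[0.985, 0.171, 0.0], [0.171, -0.985, -0.0], [0.0, 0.0, -1.0]]
wrist_force: [-0.3, 0.1, -2.1]
finger_gap: 0.0601
grip_force: 25.0
```

```bash
python3 -c "
from h import *
im=eyes.snapshot('scene');cv2.imwrite('pics/f.png',cv2.resize(im[60:300,100:420,::-1],None,fx=2.5,fy=2.5,interpolation=cv2.INTER_CUBIC))
go([.5026,.1046,.325],-.167)"
```

```text
shift [-0.1288 -0.2827 -0.0022] turn [-0.0007  0.003   0.3388]
```

View pics/f.png

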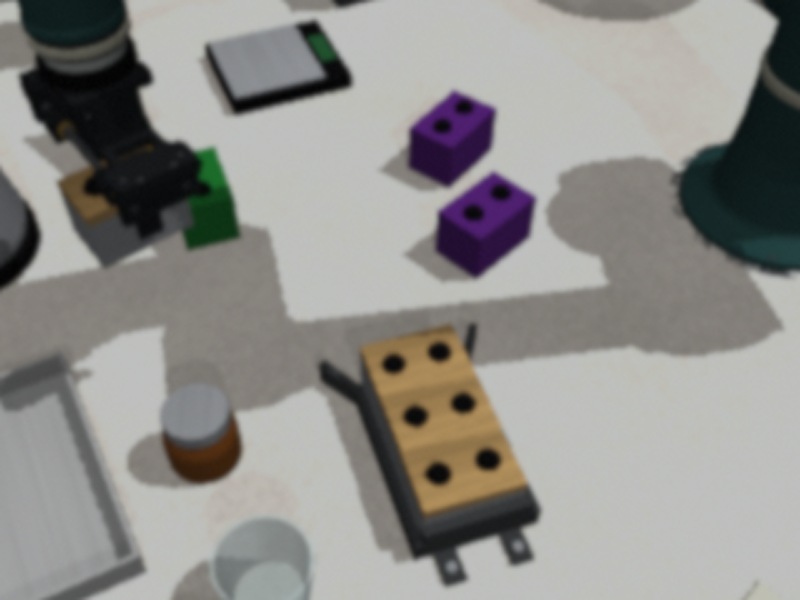

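The spare is held (0.21 kg), with the jar and glass untouched. Moving above the middle tin.

Request:
arm_command(steps=[[0.6,[-0.015,-0.03,0],[0,0,0.05]],[0.6,[-0.03,-0.067,0],[0,0,0.1]],[0.6,[-0.047,-0.104,0],[0,0,0.15]],[0.6,[-0.064,-0.141,0],[0,0,0.2]],[0.6,[-0.081,-0.178,0],[0,0,0.25]],[0.6,[-0.098,-0.215,0],[0,0,0.3]],[0.6,[-0.112,-0.245,0],[0,0,0.339]],[0.6,[-0.123,-0.269,0],[0,0,0.339]],[0.6,[-0.1285,-0.2833,0],[0,0,0.339]],[0.6,[-0.1285,-0.2833,0],[0,0,0.339]],[0.6,[-0.1285,-0.2833,0],[0,0,0.339]],[0.6,[-0.1285,-0.2833,0],[0,0,0.339]]])

```text
clock: 14.3
eef_pos: [0.5043, 0.1044, 0.3237]
eef_rot: [[0.986, -0.167, -0.0], [-0.167, -0.986, -0.001], [-0.0, 0.001, -1.0]]
wrist_force: [-1.0, -0.1, -1.7]
finger_gap: 0.0596
grip_force: 25.0
```

```bash
python3 -c "
from h import *
go([.5027,.1052,.260],-.167)"
```

```text
shift [-0.0017 -0.0006  0.0637] turn [ 0.0006  0.0003 -0.001 ]
```

Request:
arm_command(steps=[[0.6,[-0.0015,-0.0005,0.02],[0,0,0]],[0.6,[-0.0015,-0.0005,0.04],[0,0,0]],[0.6,[-0.0015,-0.0005,0.055],[0,0,0]],[0.6,[-0.0015,-0.0005,0.062],[0,0,0]],[0.6,[-0.0015,-0.0005,0.062],[0,0,0]],[0.6,[-0.0015,-0.0005,0.062],[0,0,0]]])

```text
clock: 14.9
eef_pos: [0.503, 0.1055, 0.2626]
eef_rot: [[0.986, -0.167, 0.001], [-0.167, -0.986, 0.0], [0.001, -0.0, -1.0]]
wrist_force: [-0.8, 0.8, -1.8]
finger_gap: 0.06
grip_force: 25.0
```

```bash
python3 -c "
from h import *
go([.5027,.1052,.2456],-.167)
im=eyes.snapshot('scene');cv2.imwrite('pics/g.png',cv2.resize(im[150:300,200:350,::-1],None,fx=4,fy=4,interpolation=cv2.INTER_CUBIC))"
```

```text
shift [-0.0002  0.0003  0.017 ] turn [-0.0002 -0.0007 -0.001 ]
```

View pics/g.png

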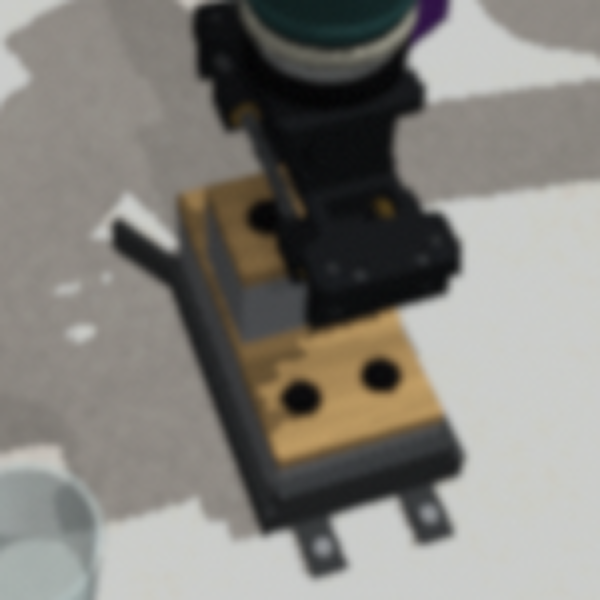

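The held tin hovers squarely over the middle tin; its visible lug is at about (265, 217). Lowering slowly.

Request:
arm_command(steps=[[0.6,[0,0,0.004],[0,0,0]],[0.6,[0,0,0.007],[0,0,0]],[0.6,[0,0,0.009],[0,0,0]],[0.6,[0,0,0.011],[0,0,0]],[0.6,[0,0,0.012],[0,0,0]],[0.6,[0,0,0.013],[0,0,0]],[0.6,[0,0,0.014],[0,0,0]],[0.6,[0,0,0.015],[0,0,0]],[0.6,[0,0,0.015],[0,0,0]]])

```text
clock: 15.85
eef_pos: [0.5022, 0.1058, 0.2469]
eef_rot: [[0.986, -0.166, -0.0], [-0.166, -0.986, -0.0], [-0.0, 0.0, -1.0]]
wrist_force: [0.4, -0.9, -3.0]
finger_gap: 0.0601
grip_force: 25.0
```

Past the lug tops with no contact load, so the pockets are over the lugs.

Request:
arm_command(steps=[[0.6,[0,0,0.0005],[0,0,0]],[0.6,[0,0,0.001],[0,0,0]],[0.6,[0,0,0.0015],[0,0,0]],[0.6,[0,0,0.002],[0,0,0]],[0.6,[0,0,0.002],[0,0,0]]])

```text
clock: 16.35
eef_pos: [0.5024, 0.1059, 0.2456]
eef_rot: [[0.986, -0.166, 0.0], [-0.166, -0.986, -0.0], [0.0, 0.0, -1.0]]
wrist_force: [-1.7, -0.2, 2.3]
finger_gap: 0.0596
grip_force: 25.0
```

Contact at exactly the expected seated height. Press lightly, release gently and retreat.

Request:
arm_command(steps=[[0.6,[0,0,0.0005],[0,0,0]],[0.6,[0,0,0.0005],[0,0,0]],[0.2,[0,0,0.0005],[0,0,0]],[-0.6,[0,0,0],[0,0,0]],[-1,[0,0,0],[0,0,0]],[-1,[0,0,0],[0,0,0]],[-1,[0,0,0],[0,0,0]],[-1,[0,0,0],[0,0,0]]], force=8)

```text
clock: 17.15
eef_pos: [0.5023, 0.1058, 0.245]
eef_rot: [[0.986, -0.166, -0.0], [-0.166, -0.986, -0.0], [-0.0, 0.0, -1.0]]
wrist_force: [0.9, -0.0, -0.4]
finger_gap: 0.0881
grip_force: 0.0
```

Request:
arm_command(steps=[[-1,[0,0,-0.01],[0,0,0]],[-1,[0,0,-0.03],[0,0,0]],[-1,[0,0,-0.07],[0,0,0]],[-1,[0,0,-0.11],[0,0,0]],[-1,[0,0,-0.15],[0,0,0]],[-1,[-0.04,0.04,-0.15],[0,0,0]],[-1,[-0.06,0.09,-0.15],[0,0,0]],[-1,[-0.06,0.14,-0.15],[0,0,0]],[-1,[-0.06,0.19,-0.15],[0,0,0]],[-1,[-0.06,0.24,-0.15],[0,0,0]],[-1,[-0.06,0.24,-0.15],[0,0,0]]])

```text
clock: 18.25
eef_pos: [0.402, -0.1246, 0.3962]
eef_rot: [[0.985, -0.172, 0.001], [-0.172, -0.985, -0.002], [0.002, 0.002, -1.0]]
wrist_force: [-0.0, 1.1, 0.6]
finger_gap: 0.0882
grip_force: 0.0
```

```bash
python3 look.py; python3 -c "
from h import *
im=eyes.snapshot('scene')
t=eyes.snapshot('top')
for uv,*_ in lugs(t):
    p=back('top',uv,.1245)
    if abs(p[0]-.5)<.06 and abs(p[1]-.1)<.04:print(np.round(p,4))
a=cv2.resize(im[150:300,160:360,::-1],(800,600));cv2.imwrite('pics/i.png',a)"
```

```text
[191.  168.2] [0.5353 0.1596] dock [0.0221 0.1282]
[212.3 168.6] [0.5344 0.1074] dock [0.03   0.0767]
[238.9 176.8] [0.5144 0.0419] dock [0.0214 0.0087]
[187.6 185.7] [0.492 0.167] dock [-0.0218  0.1282]
[208.8 187.2] [0.4887 0.115 ] dock [-0.0163  0.0765]
[235.7 194.5] [0.471  0.0493] dock [-0.0227  0.0087]
[0.5239 0.1001 0.1245]
[0.4806 0.1073 0.1245]
```

View pics/i.png

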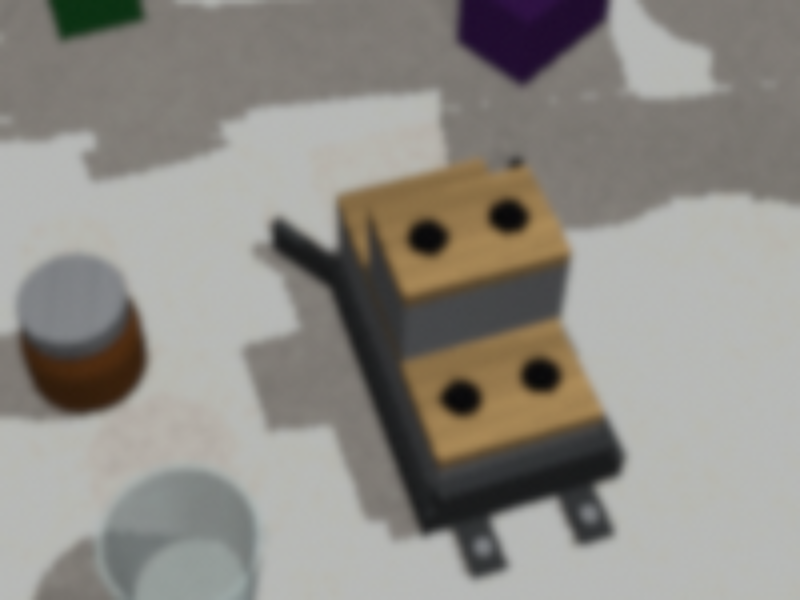

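The spare sits flat on the middle tin, with its lugs at (428, 237) and (508, 215) and its centre within 1 mm of the middle tin's at the seated height. The row is unmoved, and the jar and glass are in place.

```bash
python3 -c "
from plant import workorder
print(workorder.close_job())"
```

```text
the job is handed in; nothing more can be done
None
```

I pushed the row of three tins into the dock against the end stop, tight together, and set the fourth tin on the middle one, seated over its lugs. The glass and jar were not touched, and I handed the job in at about 18 s of the 67 s allowed.

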